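Peel one parts tray off its clinging stack and hold it over the screw dish

ROBOT

A 6-joint arm with a two-finger parallel gripper is mounted at the origin on a cart in front of the work surface, level with it; the furniture and walls round the work are solid. World frame = base frame: x ahead of the robot, y to its left, z up, the work surface at z = 0. Lengths are in m, angles in rad, forces in N, time in s.
With the tool pointing down it reaches from about 0.325 to 0.85 m from the base axis. Payload 4.4 kg.
Tool frame: the origin (TCP) lies midway between the tips of the shut fingers; the grasp point (between the pads) lies 19 mm behind it; z points along the fingers, y is the line along which they close (so a half turn about z gives the same grasp; the last joint's range is limited). The gripper opens to 94 mm and grips with 3 to 60 N. Pads are 16 mm wide; open, the fingers measure 119 mm over their backs; the gripper's body (75 mm by 177 mm) begins 78 mm behind the grasp point.
Start: joints at [1.175, 0.207, 1.542, -0, 1.393, -0.15], TCP at [0.14, 0.558, 0.205] pointing down, gripper open.
Joint ranges: [-2.73, 2.73], [-0.86, 2.22], [0.23, 2.46], [-1.11, 4.25], [0.08, 2.63], [-2.82, 2.82]. Speed limits (rad/s): [2.79, 2.79, 3.14, 3.14, 3.14, 3.14].

INTERFACE

Orientations are given as [roll, pitch, yaw] about the fixed x, y, z axes, in that order (R = Rz(yaw) Ry(pitch) Rx(roll)).
In Python, from bench import ctrl, vision, job gives the robot as it stands.
- The arm moves only by the tool step_arm, never from a script. Its argument "rows" is one flat list of numbers, 5 for each row, row after row: the closure in counts, from 0 (fully open) to 255 (shut), then the shift along the tool's x, y, z in m, then the turn about the tool's z in rad. A call has 1 to 5 rows; each row is the pose to reach, as a shift and turn from the pose commanded when the call began, along the tool's axes at that moment; what a row does not reach only later rows make up. A row lasts 1/12 s, in which the tool goes at most 41.7 mm and 7.16 degrees, less where a joint would pass 70% of its speed; a pose out of reach is approached as far as the arm can. A call with a gripper value outside its range is refused whole. The fingers move at their own pace and stop on an object; "squeeze" is the grip in N (left out, the last holds). Time passes only in rows, so rows that repeat a pose let the fingers close. It gives the time, the measured TCP pose, the force, the opening and the grip force at its end, in the units of the state.
- ctrl.observe(): the state, without advancing time (a new reading comes with each control period).
- vision.read_camera(name): name is "scene" or "side" or "wrist"; returns a dict with "image" (480x640x3 uint8, red, green, blue), "camera_matrix" (3x3 intrinsics, pixels), "dist" ([k1, k2, p1, p2, k3] as OpenCV has them; the pictures are not rectified), "rvec" (rotation vector, rad) and "tvec" (3), from world to camera coordinates, as OpenCV has them. Camera axes: x right, y down, z forward; pixel columns grow to the right and rows downward; lengths in m; the calibration is good to about 2 mm. A picture is of the moment at which its call begins. There is no depth.
- job.hand_in(): hands the job in; it is judged then, once.
The state is a dict: "t": time; "q": joint angles; "qd": joint speeds; "joint_torque": joint torques, N m; "tool_pos": TCP position; "eef_rot": TCP orientation; "force": force on the tool from outside, world axes, zero at the start; "moment": the same for the moment, N m; "finger_gap": finger opening in m; "finger_force": force on a finger pad.
Only numpy, scipy, OpenCV 4.12 (cv2) and the standard library are available. Lean on these libraries where they do the work, as an engineer would, in place of code of your own. Each camera call takes 0.05 s, during which the arm holds its last target. There are 200 camera calls.

TASK

Of the three stacks of nested grey parts trays, take only the top tray of the middle-sized stack: it clings to the trays under it, so peel it by raising its lugged corner until the tray clearly slants while the opposite corner still sits in the stack, and leave the rest of the stack standing where it is. Then hold the tray up level, open side up, about 20 cm above the bench and centred over the round dish of screws, ready to be filled, and finish while still holding it there. Leave the other stacks, the dish and the small things on the bench undisturbed.

Things in the scene. Friction and masses are not known exactly. Their poses are not given: they have to be found in the camera images.
- tray_small: top tray of the smallest stack: formed grey plastic tray, 0.13 kg, 112 mm (x) by 84 mm (y) over its flat rim, 26 mm deep, walls tapering inward. Origin: centre of the floor's underside, 26 mm below the rim's top; z up through the open side. A block-shaped lug to grip stands on the rim at the -x, -y corner.
- tray_small_lug (a point): centre of that tray's lug (24 mm long, 10 mm thick, 24 mm high; long side along the direction (0.8, 0.6, 0) of the tray's frame, its diagonal; gripped from above across the 10 mm): 12 mm above the rim's top, at x -46, y -34.5, z 38 mm in the tray's frame
- tray_small_far (a point): the rim's top at the far end of the diagonal from the lug: x 56, y 42, z 26 mm in the tray's frame
- stack_small: the four trays under the top one of the smallest stack on a 6 mm plywood base (128 x 100 mm): one loose piece of 0.92 kg. Origin: centre of its underside; axes parallel to the top tray's. The nested top tray's origin lies 34 mm above this one, its rim's top 60 mm. A small post on each side carries a clinging nib.
- tray_mid: top tray of the middle-sized stack: formed grey plastic tray, 0.13 kg, 136 mm (x) by 102 mm (y) over its flat rim, 26 mm deep, walls tapering inward. Origin: centre of the floor's underside, 26 mm below the rim's top; z up through the open side. A block-shaped lug to grip stands on the rim at the -x, -y corner.
- tray_mid_lug (a point): centre of that tray's lug (24 mm long, 10 mm thick, 24 mm high; long side along the direction (0.8, 0.6, 0) of the tray's frame, its diagonal; gripped from above across the 10 mm): 12 mm above the rim's top, at x -58, y -43.5, z 38 mm in the tray's frame
- tray_mid_far (a point): the rim's top at the far end of the diagonal from the lug: x 68, y 51, z 26 mm in the tray's frame
- stack_mid: the four trays under the top one of the middle-sized stack on a 6 mm plywood base (152 x 118 mm): one loose piece of 0.92 kg. Origin: centre of its underside; axes parallel to the top tray's. The nested top tray's origin lies 34 mm above this one, its rim's top 60 mm. A small post on each side carries a clinging nib.
- tray_large: top tray of the largest stack: formed grey plastic tray, 0.13 kg, 160 mm (x) by 120 mm (y) over its flat rim, 26 mm deep, walls tapering inward. Origin: centre of the floor's underside, 26 mm below the rim's top; z up through the open side. A block-shaped lug to grip stands on the rim at the -x, -y corner.
- tray_large_lug (a point): centre of that tray's lug (24 mm long, 10 mm thick, 24 mm high; long side along the direction (0.8, 0.6, 0) of the tray's frame, its diagonal; gripped from above across the 10 mm): 12 mm above the rim's top, at x -70, y -52.5, z 38 mm in the tray's frame
- tray_large_far (a point): the rim's top at the far end of the diagonal from the lug: x 80, y 60, z 26 mm in the tray's frame
- stack_large: the four trays under the top one of the largest stack on a 6 mm plywood base (176 x 136 mm): one loose piece of 0.92 kg. Origin: centre of its underside; axes parallel to the top tray's. The nested top tray's origin lies 34 mm above this one, its rim's top 60 mm. A small post on each side carries a clinging nib.
- stack_mid_nib (a point): tip of a sprung nib on a post at x 38 mm on the +y side. The posts, one a side, 6 mm higher than the rim, carry nibs reaching 2 mm over the top tray's rim: two stiff (about 5 N each) 30 mm from the far corner, two light (0.6 N) nearer the lug. A level pull tips or lifts the stack; raising the lug by some 0.3 rad in an arc about the far corner frees it. Hard sideways push jams it.
- dish: round shallow metal dish with small screws in it, 99 mm across, 20 mm high, loose; origin: centre of its underside
- end_cap: turned aluminium end cap, 32 mm across, 26 mm high, a bystander; origin: centre of its underside
- ball_bearing: ball bearing lying flat, 35 mm across, 11 mm high, a bystander; origin: centre of its underside
- pen: short dark lens pen lying on the bench, 75 mm long, 20 mm thick, a bystander; origin: centre of its underside
There are look-alikes about, which are no part of the job. There is more than one size of the dish; the job needs the larger.

How it is judged:
On the way:
1. the middle-sized top tray slants by more than 0.1 rad (6 degrees), lug corner up, while its opposite corner is still within 8 mm of its nested height (angle between tray_mid's own z axis and vertical between 0.1 and 0.7 rad and z of tray_mid_far in the frame of stack_mid between 0.046 and 0.068 m and z of tray_mid_lug in the frame of stack_mid above 0.08 m and horizontal distance between tray_mid and stack_mid below 0.03 m), for 0.1 s.
At the end, for the whole second after the job is handed in: The middle-sized tray is held still in the fingers, level within 9 degrees, its origin 120 to 300 mm above the bench and within 35 mm (from above) of the dish's centre; the rest of its stack, the other stacks and trays, dish, end cap, bearing and pen are within 20 mm of where they were (angle between tray_mid's own z axis and vertical below 0.16 rad and height (world z) of tray_mid between 0.12 and 0.3 m and horizontal distance between tray_mid and dish below 0.035 m and linear speed of tray_mid below 0.05 m/s and contact force between the fingers and tray_mid above 2 N and distance of each of stack_mid, stack_small, tray_small, stack_large, tray_large, dish, end_cap, ball_bearing, pen from where it was at the start of the episode below 0.02 m and angle between stack_mid's own z axis and vertical below 0.1 rad); the arm keeps its last pose, push and grip.
It fails at once if the rest of the middle-sized stack is lifted or shoved more than 20 mm or tipped more than 0.1 rad (distance of stack_mid from where it was at the start of the episode above 0.02 m or angle between stack_mid's own z axis and vertical above 0.1 rad).
It fails at once if another stack or its top tray is moved more than 20 mm (distance of any of stack_small, tray_small, stack_large, tray_large from where it was at the start of the episode above 0.02 m).
It fails at once if the dish, end cap, bearing or pen is moved more than 20 mm (distance of any of dish, end_cap, ball_bearing, pen from where it was at the start of the episode above 0.02 m).
It also fails if it takes over 42 s, if anything falls off the work surface, if the arm or the gripper's body presses on something with over 40 N, if the wrist force passes 120 N, or if a joint passes its speed limit or range.

## Working session

There is one attempt and no reset: what is moved stays moved. The work goes in short steps, Python scripts to look and compute and a tool call to move; the robot and the scene stay as the last step left them, time stands still between calls to the robot, and variables do not carry over. Pictures are saved under pics/ and viewed, at most 10 in all, crops included, and the job is handed in when it is done.

Besides the shell and the picture viewer there is one more tool, called after "Emit:" as name(argument=value, ...) on one line, values as JSON. step_arm: Moves the arm, as the interface text tells. Its arguments: {"type":"object","properties":{"rows":{"type":"array","items":{"type":"number"}},"squeeze":{"type":"number"}},"required":["rows"]}

```bash
mkdir -p pics
cat > h.py <<'E'
import numpy as np,cv2
from bench import ctrl,vision,job
def cam(n,fn=None):
    d=vision.read_camera(n)
    if fn: cv2.imwrite(fn,d['image'][:,:,::-1])
    return d
def ray(d,uv):
    K=np.array(d['camera_matrix'],float);R=cv2.Rodrigues(np.array(d['rvec'],float))[0];t=np.array(d['tvec'],float).ravel()
    p=cv2.undistortPoints(np.array(uv,float).reshape(-1,1,2),K,np.array(d['dist'],float)).reshape(-1,2)
    D=np.c_[p,np.ones(len(p))]@R
    return -R.T@t,D
def onz(d,uv,z):
    c,D=ray(d,uv); return c+D*((z-c[2])/D[:,2])[:,None]
def tri(d1,a,d2,b):
    c1,D1=ray(d1,a);c2,D2=ray(d2,b);out=[]
    for x,y in zip(D1,D2):
        s=np.linalg.lstsq(np.c_[x,-y],c2-c1,rcond=None)[0]
        p,q=c1+s[0]*x,c2+s[1]*y; out.append(np.r_[(p+q)/2,np.linalg.norm(p-q)])
    return np.array(out)
def proj(d,P):
    return cv2.projectPoints(np.array(P,float).reshape(-1,3),np.array(d['rvec'],float),np.array(d['tvec'],float),np.array(d['camera_matrix'],float),np.array(d['dist'],float))[0].reshape(-1,2)
E
python3 - <<'E'
from h import *
import pickle
D={n:cam(n,f'pics/{n}0.png') for n in('scene','side','wrist')}
pickle.dump(D,open('d0.pkl','wb'))
for n in D: print(n,ray(D[n],[[320,240]]))
print(ctrl.observe())
E
```

```text
scene (array([-1.05954957e-04, -7.36114422e-01,  1.06618118e+00]), array([[ 0.37130103,  0.54657281, -0.75061417]]))
side (array([ 0.5103767 , -0.81625175,  0.81274232]), array([[ 0.02989968,  0.72507084, -0.68869548]]))
wrist (array([0.06581566, 0.57719972, 0.38360672]), array([[ 0.24658314, -0.05997281, -0.96729533]]))
{'t': 0.15, 'q': array([ 1.17450064e+00,  2.07257774e-01,  1.54259318e+00, -1.03858062e-05,
        1.39347686e+00, -1.50520222e-01]), 'qd': array([-1.97776696e-04, -8.39022756e-05, -4.51599901e-03,  9.14958766e-04,
        1.08899473e-03, -4.43911315e-04]), 'joint_torque': array([ 1.31051907e-03, -3.71312034e+01, -2.81813371e+01,  7.00460630e-02,
        3.26798530e-02, -7.66275389e-05]), 'tool_pos': array([0.13969125, 0.55714815, 0.20455397]), 'eef_rot': array([-3.13987558e+00, -2.50087011e-04,  2.89581882e+00]), 'force': array([-0.17354982, -0.32848011, -0.45559588]), 'moment': array([-0.00903312,  0.0160882 , -0.04586829]), 'finger_force': 0.0, 'finger_gap': 0.09404679443785907}
```

View pics/scene0.png

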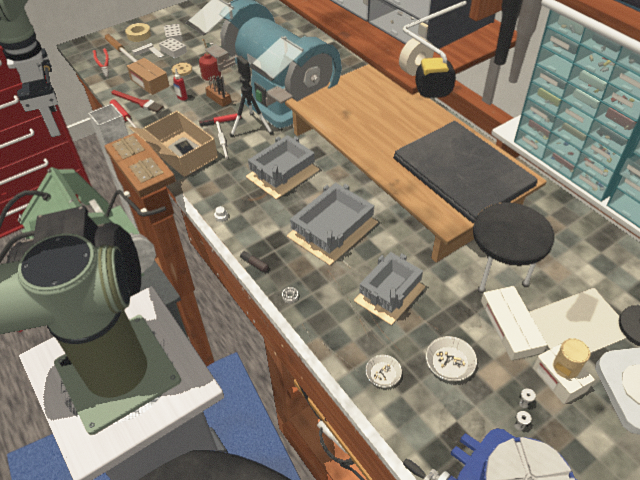

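View pics/side0.png

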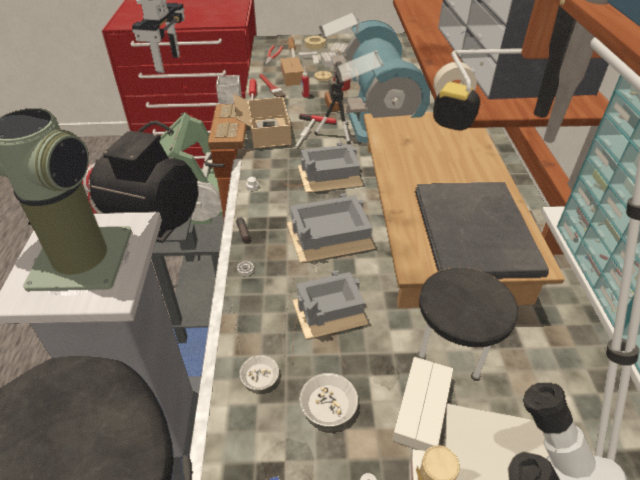

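The scene view shows the stacks at about (283,165), (333,220) and (391,285), with the dishes at (383,371) and, larger, (451,358). In the side view the stacks are at (331,165), (331,225) and (331,303), with the large dish at (329,402). Next I'll zoom in.

Run:
```python
import cv2
import numpy as np
a=cv2.imread('pics/scene0.png');b=cv2.imread('pics/side0.png')
f=lambda i,x,y,w,h:cv2.resize(i[y:y+h,x:x+w],(400,300),interpolation=cv2.INTER_CUBIC)
cv2.imwrite('pics/c1.png',np.vstack([np.hstack([f(a,240,125,100,75),f(a,345,245,100,75)]),np.hstack([f(b,285,135,100,75),f(b,285,265,100,75)])]))
```

```text
(no output)
```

View pics/c1.png

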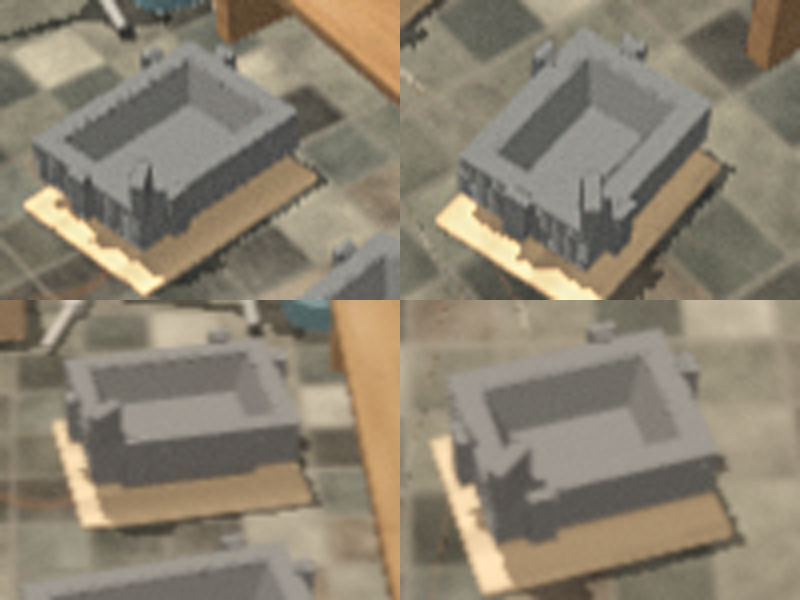

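View pics/wrist0.png

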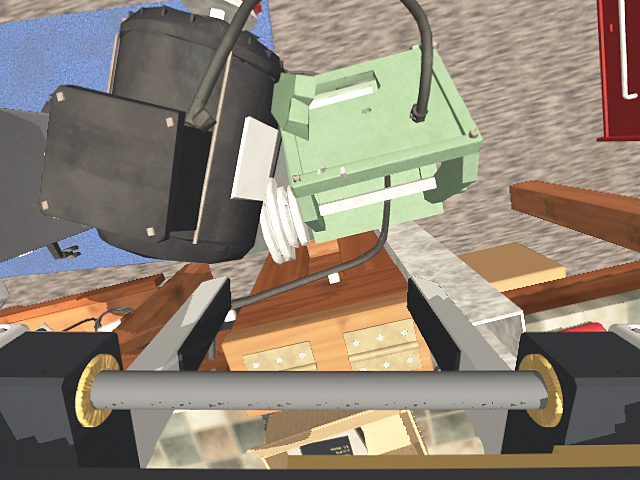

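Run:
```python
from h import *
import pickle
D=pickle.load(open('d0.pkl','rb'));s,e=D['scene'],D['side']
o1,o2=np.array([240,125]),np.array([345,245]);p1,p2=np.array([285,135]),np.array([285,265])
A=np.array([[35,148],[190,42],[298,115]])/4+o1;Ae=np.array([[65,58],[285,48],[298,125]])/4+p1
B=np.array([[58,160],[185,30],[312,105]])/4+o2;Be=np.array([[48,78],[255,30],[322,160]])/4+p2
for x,y in((A,Ae),(B,Be)):
    t=tri(s,x,e,y);print(t.round(4));P=t[:,:3]
    print('len x,y',np.linalg.norm(P[1]-P[0]),np.linalg.norm(P[2]-P[1]))
    for d,u in((s,x),(e,y)):
        q=onz(d,u,.06);print(q.round(4).tolist(),np.linalg.norm(q[1]-q[0]),np.linalg.norm(q[2]-q[1]))
# lugs roughly
print(tri(s,[np.array([145,185])/4+o1,np.array([195,195])/4+o2],e,[np.array([102,118])/4+p1,np.array([112,170])/4+p2]).round(3))
# dishes: bright blobs
for n,c,cc in(('scene',s,[(451,358),(383,371)]),('side',e,[(329,402),(260,374)])):
    g=c['image'];hsv=cv2.cvtColor(g,cv2.COLOR_RGB2HSV)
    m=((hsv[...,2]>165)&(hsv[...,1]<60)).astype(np.uint8)
    m=cv2.morphologyEx(m,cv2.MORPH_CLOSE,np.ones((5,5)))
    for k in cv2.findContours(m,0,2)[0]:
        for u in cc:
            if cv2.pointPolygonTest(cv2.convexHull(k),u,False)>0:
                h=cv2.convexHull(k);q=onz(c,h.reshape(-1,2),.02);(x,y),r=cv2.minEnclosingCircle(q[:,:2].astype(np.float32));print(n,u,cv2.contourArea(h),(x,y),r)
```

```text
[[0.5054 0.3122 0.0663 0.0075]
 [0.6587 0.3728 0.033  0.0021]
 [0.653  0.2378 0.0641 0.0014]]
len x,y 0.16816155114268533 0.1387020345253966
[[0.5055, 0.314, 0.06], [0.6405, 0.3424, 0.06], [0.6551, 0.2409, 0.06]] 0.13798310773826405 0.10255560523304451
[[0.5071, 0.3278, 0.06], [0.6542, 0.3332, 0.06], [0.6543, 0.2446, 0.06]] 0.14716436238483332 0.08858838446573597
[[ 4.921e-01 -1.519e-01  6.060e-02  3.400e-03]
 [ 5.958e-01 -1.294e-01  6.860e-02  1.000e-03]
 [ 6.225e-01 -2.030e-01  5.730e-02  5.000e-04]]
len x,y 0.10648577849668404 0.07901867618296084
[[0.4912, -0.1533, 0.06], [0.6006, -0.1247, 0.06], [0.621, -0.2042, 0.06]] 0.1130655703749363 0.0820203257232916
[[0.4927, -0.1493, 0.06], [0.5971, -0.1209, 0.06], [0.622, -0.2055, 0.06]] 0.10817831514101292 0.08816467691172998
[[ 0.529  0.22   0.086  0.002]
 [ 0.522 -0.224  0.08   0.001]]
scene (451, 358) 1763.0 (0.5433393120765686, -0.3748473525047302) 0.051442962139844894
scene (383, 371) 19089.5 (0.33949145674705505, -0.08146964013576508) 0.4335044324398041
side (329, 402) 4998.0 (0.5194106101989746, -0.417865514755249) 0.10025884956121445
side (260, 374) 18104.0 (0.3591669201850891, -0.07739028334617615) 0.42688021063804626
```

The far-left stack measures about 138x102 mm, so it is the middle-sized one, with yaw about 0.17 and its lug near (0.53, 0.22). I'll move the wrist camera over it.

Emit:
step_arm(rows=[0,-0.2,-0.12,-0.02,0.62,0,-0.2,-0.12,-0.02,0.62,0,-0.2,-0.12,-0.02,0.62,0,-0.2,-0.12,-0.02,0.62,0,-0.2,-0.12,-0.02,0.62], squeeze=15)

```text
t: 0.57
tool_pos: [0.2872, 0.4092, 0.2231]
eef_rot: [-3.141, 0.0, 2.271]
force: [1.0, 0.5, 0.0]
finger_gap: 0.0941
finger_force: 0.0
```

```bash
cat >> h.py <<'E'
def go(x,y,z,yaw):
    s=ctrl.observe();p=s['tool_pos'];r,pi,w=s['eef_rot']
    R=cv2.Rodrigues(np.array([0,0,w]))[0]@cv2.Rodrigues(np.array([0,pi,0.]))[0]@cv2.Rodrigues(np.array([r,0.,0]))[0]
    t=-(yaw-w);t=(t+np.pi)%(2*np.pi)-np.pi
    print('t',s['t'],'pos',p.round(4),'yaw',round(w,4),'q6',s['q'][5].round(2),'F',np.round(s['force'],1),'gap',s['finger_gap'],'shift',(R.T@(np.array([x,y,z])-p)).round(4),'turn',round(t,3))
E
python3 -c "
from h import *
go(.5,.19,.22,.8135)"
```

```text
t 0.5667 pos [0.2872 0.4092 0.2231] yaw 2.2706 q6 0.09 F [1.  0.5 0. ] gap 0.09414961067130921 shift [-0.3047  0.0216  0.0031] turn 1.457
```

Emit:
step_arm(rows=[0,-0.2,0.0144,0.002,0.62,0,-0.2,0.0144,0.002,0.62,0,-0.2,0.0144,0.002,0.62,0,-0.2,0.0144,0.002,0.62,0,-0.2,0.0144,0.002,0.62])

```text
t: 0.98
tool_pos: [0.4286, 0.2654, 0.2211]
eef_rot: [3.141, 0.001, 1.648]
force: [0.1, 0.5, -0.4]
finger_gap: 0.0939
finger_force: 0.0
```

```bash
python3 -c "
from h import *
go(.5,.19,.22,.8135)"
```

```text
t 0.9833 pos [0.4286 0.2654 0.2211] yaw 1.6484 q6 0.31 F [ 0.1  0.5 -0.4] gap 0.09393149673895627 shift [-0.0807  0.0653  0.0012] turn 0.835
```

Emit:
step_arm(rows=[0,-0.08,0.065,0.001,0.62,0,-0.08,0.065,0.001,0.62,0,-0.08,0.065,0.001,0.62,0,-0.08,0.065,0.001,0.62,0,-0.08,0.065,0.001,0.62])

```text
t: 1.4
tool_pos: [0.4995, 0.192, 0.2196]
eef_rot: [-3.141, 0.001, 1.026]
force: [-0.4, -0.5, 0.7]
finger_gap: 0.0938
finger_force: 0.0
```

Emit:
step_arm(rows=[0,0,0,0,0.1,0,0,0,0,0.215,0,0,0,0,0.215,0,0,0,0,0.215])

```text
t: 1.73
tool_pos: [0.4985, 0.1936, 0.2199]
eef_rot: [-3.141, 0.001, 0.824]
force: [-0.4, -0.5, 0.0]
finger_gap: 0.0938
finger_force: 0.0
```

```bash
python3 -c "
from h import *
import pickle
go(.5,.19,.22,.8135)
d=cam('wrist','pics/w1.png');pickle.dump(d,open('w1.pkl','wb'))"
```

```text
t 1.7333 pos [0.4985 0.1936 0.2199] yaw 0.8236 q6 0.96 F [-0.4 -0.5  0. ] gap 0.09383825466979069 shift [-0.0016  0.0035 -0.0001] turn 0.01
```

View pics/w1.png

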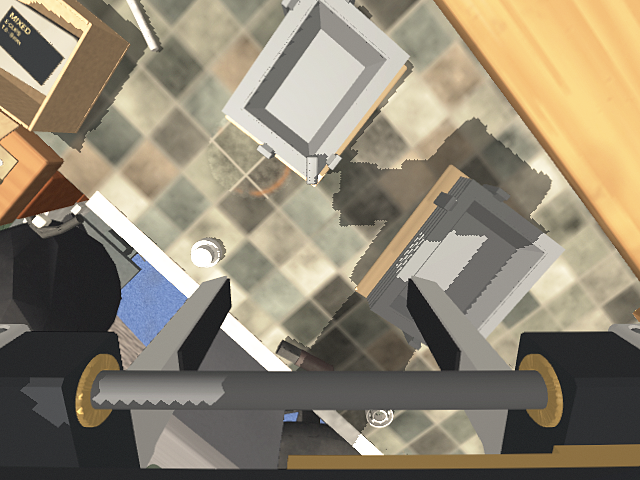

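The wrist view shows the mid tray: left rim corner (224,118), near corner about (317,186), right corner (410,64), lug about (314,168). I'll zoom on the lug.

Run:
```python
from h import *
import pickle
d=pickle.load(open('w1.pkl','rb'))
i=d['image'][:,:,::-1]
cv2.imwrite('pics/c2.png',cv2.resize(i[110:200,260:380],(800,600),interpolation=cv2.INTER_CUBIC))
D=pickle.load(open('d0.pkl','rb'));s=D['scene']
P=tri(s,[[248.75,162],[314.5,153.75]],d,[[224,118],[410,64]]);print(P.round(4))
print(onz(d,[[224,118],[317,186],[410,64]],.06).round(4))
print(tri(s,[np.array([145,185])/4+[240,125]],d,[[314,168]]).round(4))
```

```text
[[0.5056 0.3232 0.0545 0.0081]
 [0.6559 0.2457 0.0552 0.0044]]
[[0.5032 0.3246 0.06  ]
 [0.5228 0.2243 0.06  ]
 [0.6522 0.2465 0.06  ]]
[[0.535  0.2371 0.0686 0.0058]]
```

View pics/c2.png

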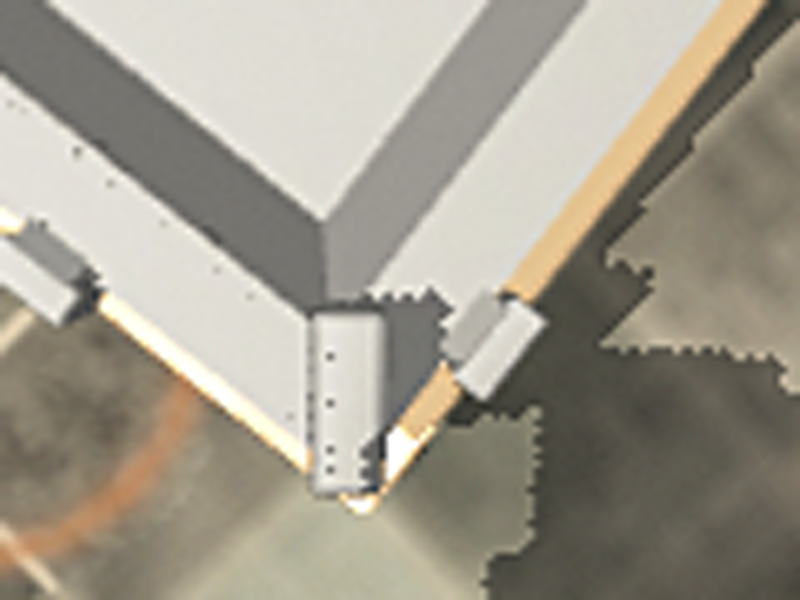

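Run:
```python
from h import *
import pickle
d=pickle.load(open('w1.pkl','rb'))
u=(np.array([[349,402],[349,313],[349,491]])/6.6667+[260,110])
q=onz(d,u,.084);print(u,q.round(4),'yaw diag',np.arctan2(*(q[1]-q[2])[1::-1]),np.linalg.norm(q[1]-q[2]))
go(q[0,0]-.02,q[0,1]-.02,.13,.81)
```

```text
[[312.34973825 170.2996985 ]
 [312.34973825 156.94976525]
 [312.34973825 183.64963175]] [[0.5309 0.2387 0.084 ]
 [0.5385 0.2468 0.084 ]
 [0.5232 0.2304 0.084 ]] yaw diag 0.8189068913845079 0.022454219405030593
t 1.7833 pos [0.4985 0.1936 0.22  ] yaw 0.8236 q6 0.96 F [0.1 0.1 0. ] gap 0.09415469686686469 shift [ 0.0269 -0.0079  0.09  ] turn 0.014
```

Emit:
step_arm(rows=[0,0.014,-0.004,0.04,0.005,0,0.025,-0.008,0.08,0.005,0,0.025,-0.008,0.08,0.005,0,0.025,-0.008,0.08,0.005])

```text
t: 2.12
tool_pos: [0.5073, 0.217, 0.1375]
eef_rot: [-3.138, 0.006, 0.818]
force: [0.5, 0.7, 0.6]
finger_gap: 0.0939
finger_force: 0.0
```

```bash
python3 -c "
from h import *
import pickle
go(.5,.19,.22,.8135)
d=cam('wrist','pics/w2.png');pickle.dump(d,open('w2.pkl','wb'))
print(proj(d,[[.5309,.2387,.084],[.527,.233,.084]]))
cv2.imwrite('pics/c3.png',d['image'][100:400,180:480,::-1].repeat(2,0).repeat(2,1))"
```

```text
t 2.1167 pos [0.5073 0.217  0.1375] yaw 0.8182 q6 1.0 F [0.5 0.7 0.6] gap 0.09393334419034363 shift [-0.0252  0.0128 -0.0824] turn 0.005
[[324.70191602 214.96237017]
 [326.25853566 225.2036766 ]]
```

View pics/c3.png

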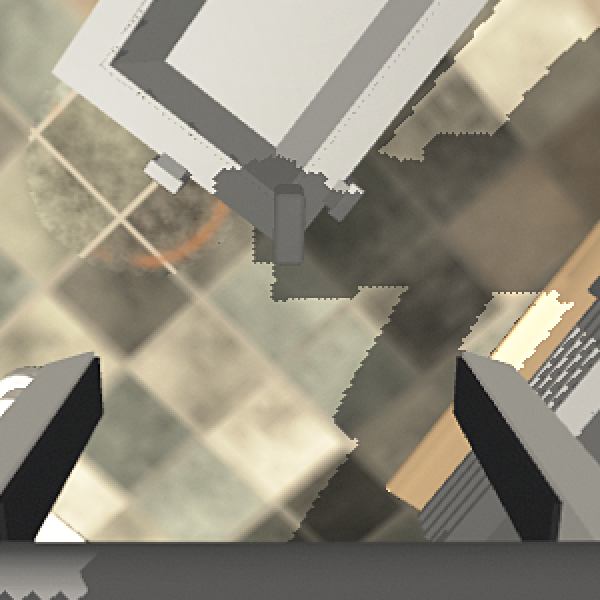

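Lug top is centred at about (324.5,213) in this view, close to the prediction of (324.7,215). Next I triangulate its height.

Run:
```python
from h import *
import pickle
d=pickle.load(open('w1.pkl','rb'));e=pickle.load(open('w2.pkl','rb'))
print(tri(d,[[312.35,170.3],[224,118]],e,[[324.5,213],[206.5,136]]).round(4))
q=onz(e,[[324.5,213],[324.5,193.5],[324.3,232]],.084);print(q.round(4),np.arctan2(*(q[1]-q[2])[1::-1]))
print(onz(e,[[206.5,136]],.06))
go(.5310,.2392,.068,.815)
```

```text
[[5.304e-01 2.383e-01 7.380e-02 1.000e-04]
 [4.967e-01 3.374e-01 1.380e-02 5.300e-03]]
[[0.5317 0.2397 0.084 ]
 [0.5403 0.249  0.084 ]
 [0.5229 0.2305 0.084 ]] 0.8170878575609745
[[0.50631288 0.33001814 0.06      ]]
t 2.1667 pos [0.5094 0.2173 0.1402] yaw 0.8175 q6 1.0 F [0.3 0.5 1.2] gap 0.0939125343553763 shift [0.0309 0.0008 0.0721] turn 0.003
```

Emit:
step_arm(rows=[180,0.02,0,0,0.003,180,0.031,0.001,0.01,0.003,180,0.031,0.001,0.02,0.003,180,0.031,0.001,0.03,0.003,180,0.031,0.001,0.03,0.003], squeeze=15)

```text
t: 2.58
tool_pos: [0.5303, 0.2383, 0.109]
eef_rot: [-3.14, 0.003, 0.813]
force: [-1.2, -0.1, -0.4]
finger_gap: 0.0642
finger_force: 0.0
```

Emit:
step_arm(rows=[180,0,0,0,0,180,0,0,0,0,180,0,0,0,0,180,0,0,0,0])

```text
t: 2.92
tool_pos: [0.5321, 0.2392, 0.111]
eef_rot: [3.141, -0.001, 0.813]
force: [-0.2, -0.7, 0.2]
finger_gap: 0.0373
finger_force: 0.0
```

Run:
```python
from h import *
d=cam('wrist','pics/w3.png')
cv2.imwrite('pics/c4.png',d['image'][100:400,180:480,::-1].repeat(2,0).repeat(2,1))
go(.5312,.2395,.070,.817)
```

```text
t 2.9667 pos [0.5321 0.2392 0.1108] yaw 0.8127 q6 1.03 F [ 0.1 -0.4  0.5] gap 0.03334997318375298 shift [-0.0005 -0.0009  0.0408] turn -0.004
```

View pics/c4.png

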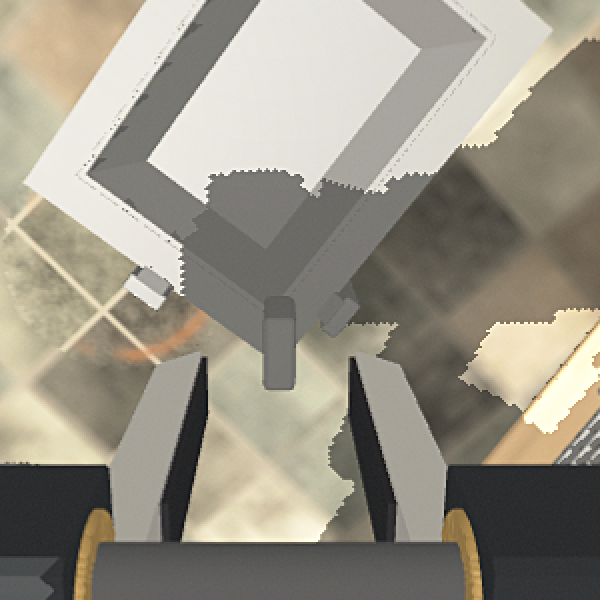

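The lug is centred between the fingers at crop x≈279. I descend and close.

Emit:
step_arm(rows=[190,0,-0.001,0.013,-0.004,190,0,-0.001,0.026,-0.004,190,0,-0.001,0.035,-0.004,190,0,-0.001,0.04,-0.004,190,0,-0.001,0.04,-0.004])

```text
t: 3.38
tool_pos: [0.5295, 0.2395, 0.0681]
eef_rot: [-3.14, 0.004, 0.817]
force: [-0.4, -0.2, 0.3]
finger_gap: 0.024
finger_force: 0.0
```

Emit:
step_arm(rows=[255,0,0,0,0,255,0,0,0,0,255,0,0,0,0,255,0,0,0,0,255,0,0,0,0])

```text
t: 3.8
tool_pos: [0.5319, 0.24, 0.0708]
eef_rot: [3.141, -0.001, 0.816]
force: [0.9, -0.3, -0.1]
finger_gap: 0.01
finger_force: 15.0
```

Run:
```python
from h import *
go(.5312,.2395,.070,.817);print(ctrl.observe()['finger_force'])
```

```text
t 3.8 pos [0.5319 0.24   0.0708] yaw 0.8164 q6 1.03 F [ 0.9 -0.3 -0.1] gap 0.009992388525512418 shift [-0.0009 -0.0002  0.0008] turn -0.001
14.979821294546127
```

Emit:
step_arm(rows=[255,0.0005,0,-0.004,0,255,0.001,0,-0.008,0,255,0.0018,0,-0.012,0,255,0.0025,0,-0.0156,0,255,0.0025,0,-0.0156,0])

```text
t: 4.22
tool_pos: [0.5331, 0.2416, 0.0867]
eef_rot: [3.141, 0.0, 0.817]
force: [1.2, -0.7, -2.8]
finger_gap: 0.0095
finger_force: 15.0
```

Emit:
step_arm(rows=[255,0.001,0,-0.004,0,255,0.002,0,-0.008,0,255,0.003,0,-0.0115,0,255,0.0041,0,-0.0153,0,255,0.0041,0,-0.0153,0])

```text
t: 4.63
tool_pos: [0.5352, 0.2441, 0.1021]
eef_rot: [3.141, 0.002, 0.817]
force: [-3.7, -5.1, 0.2]
finger_gap: 0.0101
finger_force: 14.9
```

Run:
```python
from h import *
cam('side','pics/s1.png')
cv2.imwrite('pics/c5.png',cv2.resize(cv2.imread('pics/s1.png')[100:230,240:410],(680,520)))
go(.5312,.2395,.070,.817);print(ctrl.observe()['finger_force'])
```

```text
t 4.6833 pos [0.5351 0.244  0.1018] yaw 0.8169 q6 1.04 F [-2.9 -4.8  0.7] gap 0.010454645255531123 shift [-0.0059  0.0003  0.0318] turn -0.0
14.942870736122131
```

View pics/c5.png

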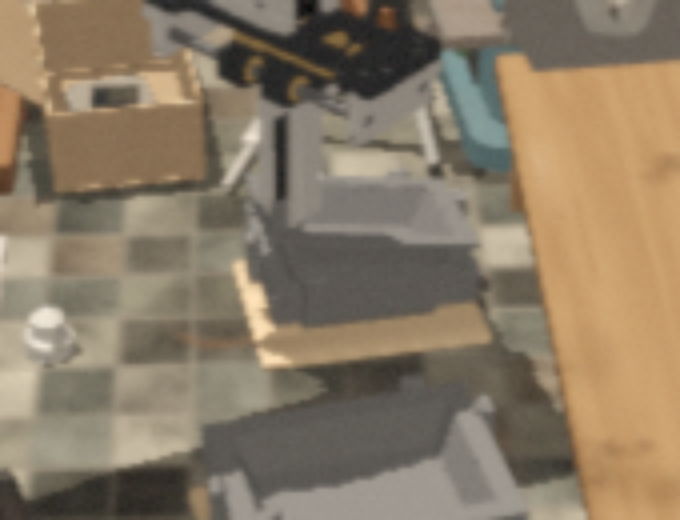

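The tray slants with the stack in place (it sits at crop (350,290)). The sideways load is about 6 N back along the diagonal, so I use less inward shift from here.

Emit:
step_arm(rows=[255,-0.001,0,-0.004,0,255,0.0005,0,-0.008,0,255,0.002,0,-0.0115,0,255,0.0035,0,-0.015,0,255,0.0035,0,-0.015,0])

```text
t: 5.1
tool_pos: [0.5395, 0.2483, 0.1178]
eef_rot: [3.14, -0.003, 0.817]
force: [-0.2, -0.3, -1.7]
finger_gap: 0.0098
finger_force: 15.0
```

Emit:
step_arm(rows=[255,0.0015,0,-0.0037,0,255,0.003,0,-0.0074,0,255,0.0045,0,-0.011,0,255,0.006,0,-0.0145,0,255,0.006,0,-0.0145,0])

```text
t: 5.52
tool_pos: [0.5431, 0.2522, 0.1318]
eef_rot: [3.141, -0.002, 0.817]
force: [0.6, 0.1, -1.0]
finger_gap: 0.0102
finger_force: 15.0
```

Run:
```python
from h import *
cam('side','pics/s2.png')
cv2.imwrite('pics/c6.png',cv2.resize(cv2.imread('pics/s2.png')[100:230,240:410],(680,520)))
go(.5312,.2395,.070,.817);print(ctrl.observe()['finger_force'])
```

```text
t 5.5667 pos [0.5428 0.252  0.1313] yaw 0.8169 q6 1.04 F [-0.  -0.2 -0.8] gap 0.009554717785141416 shift [-0.0171  0.0001  0.0613] turn -0.0
14.958682805299759
```

View pics/c6.png

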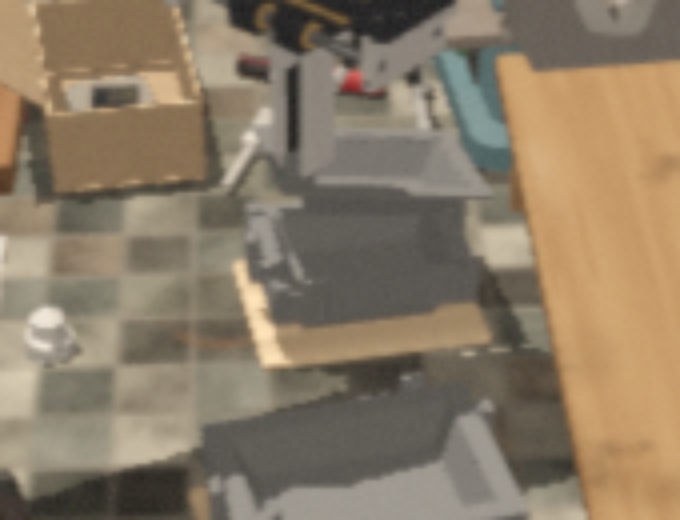

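The tray is free and tilted about 0.2 rad, and the stack is unmoved. Next I look for a clear bench spot where setting it down will level it in the grip.

Run:
```python
from h import *
import pickle
D=pickle.load(open('d0.pkl','rb'));s=D['scene'];e=D['side']
n=['endcap','pen1','pen2','bearing','Lbase_l','Lbase_near','Lbase_r','Sbase_l','Sbase_near','Sbase_r','sdish','dish','box_nl','box_far_l','edge1','edge2','woodleg']
u=[[221,213],[242,252],[268,270],[290,294],[290,232],[330,260],[377,225],[355,291],[384,320],[425,285],[383,371],[451,358],[520,357],[483,290],[190,205],[330,360],[437,255]]
for a,p in zip(n,onz(s,u,0).round(3)): print(a,p[:2])
print('side',onz(e,[[329,402],[260,374],[397,443],[407,362],[293,247],[301,258],[373,242],[398,305]],0.0).round(3)[:,:2].tolist())
```

```text
endcap [0.384 0.256]
pen1 [0.361 0.118]
pen2 [0.381 0.037]
bearing [ 0.384 -0.048]
Lbase_l [0.485 0.103]
Lbase_near [ 0.51  -0.023]
Lbase_r [ 0.664 -0.002]
Sbase_l [ 0.503 -0.126]
Sbase_near [ 0.505 -0.221]
Sbase_r [ 0.636 -0.204]
sdish [ 0.427 -0.313]
dish [ 0.555 -0.37 ]
box_nl [ 0.667 -0.45 ]
box_far_l [ 0.728 -0.289]
edge1 [0.335 0.327]
edge2 [ 0.358 -0.231]
woodleg [ 0.715 -0.156]
side [[0.545, -0.37], [0.422, -0.311], [0.652, -0.446], [0.693, -0.294], [0.483, 0.018], [0.501, -0.018], [0.668, 0.028], [0.697, -0.159]]
```

Emit:
step_arm(rows=[255,0,0,-0.01,0,255,0,0,-0.03,0,255,0,0,-0.055,0,255,0,0,-0.085,0,255,0,0,-0.11,0], squeeze=40)

```text
t: 5.98
tool_pos: [0.5422, 0.2517, 0.2428]
eef_rot: [3.141, -0.001, 0.817]
force: [0.9, 0.5, -0.2]
finger_gap: 0.0096
finger_force: 40.0
```

```bash
python3 -c "
from h import *
go(.3845,-.112,.24,-.927)"
```

```text
t 5.9833 pos [0.5422 0.2517 0.2428] yaw 0.8167 q6 1.04 F [ 0.9  0.5 -0.2] gap 0.009594015794378323 shift [-0.373   0.134   0.0026] turn 1.744
```

Emit:
step_arm(rows=[255,-0.015,0.005,0,0.06,255,-0.04,0.014,0,0.17,255,-0.065,0.023,0,0.28,255,-0.09,0.032,0,0.39,255,-0.115,0.041,0,0.5])

```text
t: 6.4
tool_pos: [0.4926, 0.1389, 0.2412]
eef_rot: [3.141, -0.0, 0.312]
force: [0.0, -0.5, -1.1]
finger_gap: 0.0096
finger_force: 40.0
```

```bash
python3 -c "
from h import *
go(.3845,-.112,.24,-.927)"
```

```text
t 6.4 pos [0.4926 0.1389 0.2412] yaw 0.3119 q6 1.36 F [ 0.  -0.5 -1.1] gap 0.009620621124720804 shift [-0.1798  0.2056  0.0012] turn 1.239
```

Emit:
step_arm(rows=[255,-0.0165,0.019,0,0.115,255,-0.033,0.038,0,0.23,255,-0.0495,0.057,0,0.345,255,-0.066,0.076,0,0.46,255,-0.0825,0.095,0,0.575])

```text
t: 6.82
tool_pos: [0.4438, 0.0229, 0.2412]
eef_rot: [-3.142, -0.001, -0.264]
force: [0.6, -0.0, -1.0]
finger_gap: 0.0094
finger_force: 40.0
```

```bash
python3 -c "
from h import *
go(.3845,-.112,.24,-.927)"
```

```text
t 6.8167 pos [0.4438 0.0229 0.2412] yaw -0.2637 q6 1.69 F [ 0.6 -0.  -1. ] gap 0.009390371574682449 shift [-0.0221  0.1457  0.0012] turn 0.663
```

Emit:
step_arm(rows=[255,-0.004,0.025,0,0.115,255,-0.008,0.05,0,0.23,255,-0.012,0.075,0,0.345,255,-0.016,0.1,0,0.46,255,-0.019,0.125,0,0.57])

```text
t: 7.23
tool_pos: [0.3934, -0.093, 0.2413]
eef_rot: [-3.141, -0.001, -0.834]
force: [0.2, 0.4, -0.7]
finger_gap: 0.0095
finger_force: 40.0
```

```bash
python3 -c "
from h import *
go(.3845,-.112,.24,-.927)"
```

```text
t 7.2333 pos [ 0.3934 -0.093   0.2413] yaw -0.8337 q6 1.96 F [ 0.2  0.4 -0.7] gap 0.009524145663693969 shift [0.008  0.0193 0.0013] turn 0.093
```

Emit:
step_arm(rows=[255,0.006,0.015,0.015,0.093,255,0.008,0.019,0.045,0.093,255,0.008,0.019,0.08,0.093,255,0.008,0.019,0.115,0.093,255,0.008,0.019,0.145,0.093])

```text
t: 7.65
tool_pos: [0.3851, -0.1109, 0.0945]
eef_rot: [-3.141, -0.0, -0.922]
force: [0.5, 0.1, -2.4]
finger_gap: 0.0094
finger_force: 40.0
```

Emit:
step_arm(rows=[255,0,0,0,0,255,0,0,0,0], squeeze=12)

```text
t: 7.82
tool_pos: [0.3843, -0.1102, 0.095]
eef_rot: [3.14, 0.004, -0.921]
force: [0.8, -0.3, -1.1]
finger_gap: 0.0098
finger_force: 12.0
```

Run:
```python
from h import *
go(.3845,-.112,.036,-.927)
import pickle
D={n:cam(n,f'pics/{n}5.png') for n in('scene','side','wrist')};pickle.dump(D,open('d5.pkl','wb'))
```

```text
t 7.8167 pos [ 0.3843 -0.1102  0.095 ] yaw -0.9213 q6 2.0 F [ 0.8 -0.3 -1.1] gap 0.009843127792082896 shift [0.0018 0.0008 0.059 ] turn 0.006
```

Emit:
step_arm(rows=[255,0.001,0,0.008,0,255,0.001,0,0.015,0,255,0.001,0,0.022,0,255,0.001,0,0.029,0,255,0.001,0,0.035,0])

```text
t: 8.38
tool_pos: [0.3858, -0.1113, 0.0599]
eef_rot: [3.141, 0.001, -0.921]
force: [-1.2, 2.2, 1.2]
finger_gap: 0.0098
finger_force: 12.0
```

Emit:
step_arm(rows=[255,0,0,0.004,0,255,0,0,0.008,0,255,0,0,0.012,0,255,0,0,0.015,0,255,0,0,0.018,0])

```text
t: 8.8
tool_pos: [0.3863, -0.1117, 0.0423]
eef_rot: [3.142, 0.0, -0.921]
force: [-1.0, 0.9, 0.5]
finger_gap: 0.0097
finger_force: 12.0
```

Emit:
step_arm(rows=[255,0,0,0.002,0,255,0,0,0.004,0,255,0,0,0.005,0,255,0,0,0.005,0])

```text
t: 9.13
tool_pos: [0.3863, -0.1118, 0.0376]
eef_rot: [3.142, -0.0, -0.921]
force: [-1.1, 0.4, 0.4]
finger_gap: 0.0097
finger_force: 12.0
```

Emit:
step_arm(rows=[225,0,0,0,0,225,0,0,0,0,225,0,0,0,0,225,0,0,0,0,225,0,0,0,0])

```text
t: 9.55
tool_pos: [0.3865, -0.1119, 0.0378]
eef_rot: [-3.141, -0.001, -0.921]
force: [0.1, -0.7, -0.4]
finger_gap: 0.0111
finger_force: 0.0
```

Run:
```python
from h import *
go(.3845,-.112,.036,-.927)
import pickle
D={n:cam(n,f'pics/{n}6.png') for n in('scene','side','wrist')};pickle.dump(D,open('d6.pkl','wb'))
# changes versus start in the side and scene views, near bystanders and stacks
D0=pickle.load(open('d0.pkl','rb'))
for n in('scene','side'):
    df=cv2.absdiff(D[n]['image'],D0[n]['image']).max(2)>60
    for nm,P,r in(('bearing',(.384,-.048,.005),12),('dish',(.545,-.372,.01),25),('small',(.557,-.165,.05),25),('midbase',(.578,.282,.003),40),('pen',(.371,.078,.01),14),('cap',(.384,.256,.01),10),('large',(.575,.045,.05),30)):
        u,v=proj(D0[n],[P])[0].astype(int);print(n,nm,df[v-r:v+r,u-r:u+r].mean().round(3))
```

```text
t 9.55 pos [ 0.3865 -0.1119  0.0378] yaw -0.9212 q6 1.99 F [ 0.1 -0.7 -0.4] gap 0.011126502062450827 shift [-0.0011  0.0016  0.0018] turn 0.006
scene bearing 0.514
scene dish 0.0
scene small 0.069
scene midbase 0.261
scene pen 0.0
scene cap 0.0
scene large 0.194
side bearing 0.2
side dish 0.0
side small 0.034
side midbase 0.01
side pen 0.296
side cap 0.338
side large 0.0
```

Emit:
step_arm(rows=[225,0,0,0.002,0,225,0,0,0.004,0,225,0,0,0.004,0,255,0,0,0.004,0,255,0,0,0.004,0], squeeze=55)

```text
t: 10.12
tool_pos: [0.386, -0.1115, 0.0334]
eef_rot: [3.141, 0.001, -0.921]
force: [-0.3, 1.1, -0.9]
finger_gap: 0.009
finger_force: 55.0
```

Emit:
step_arm(rows=[255,0,0,0,0,255,0,0,0,0,255,0,0,-0.004,0,255,0,0,-0.012,0,255,0,0,-0.022,0])

```text
t: 10.53
tool_pos: [0.3857, -0.1114, 0.0558]
eef_rot: [3.141, 0.001, -0.921]
force: [-0.0, -0.3, -1.1]
finger_gap: 0.0097
finger_force: 55.0
```

Emit:
step_arm(rows=[255,0,0,-0.02,0,255,0,0,-0.05,0,255,0,0,-0.085,0,255,0,0,-0.12,0,255,0,0,-0.145,0])

```text
t: 10.95
tool_pos: [0.3873, -0.1122, 0.2047]
eef_rot: [-3.14, -0.005, -0.921]
force: [1.0, 0.0, -1.8]
finger_gap: 0.0098
finger_force: 55.0
```

Emit:
step_arm(rows=[255,0,0,-0.015,0,255,0,0,-0.03,0,255,0,0,-0.035,0,255,0,0,-0.035,0])

```text
t: 11.28
tool_pos: [0.3872, -0.1122, 0.2377]
eef_rot: [-3.14, -0.004, -0.921]
force: [0.1, 0.5, -1.6]
finger_gap: 0.0094
finger_force: 55.0
```

Run:
```python
from h import *
import pickle
# target: tray centre over the dish, tray yaw kept
w=ctrl.observe()['eef_rot'][2];ty=w-.6435
c=np.array([.544,-.373]);L=np.array([[np.cos(ty),-np.sin(ty)],[np.sin(ty),np.cos(ty)]])@[-.058,-.0435]
print(c+L);go(*(c+L),.236,w)
d=cam('wrist','pics/w7.png');pickle.dump(d,open('w7.pkl','wb'))
e=pickle.load(open('w1.pkl','rb'))
```

```text
[ 0.50014568 -0.31526744]
t 11.2833 pos [ 0.3872 -0.1122  0.2377] yaw -0.9212 q6 1.99 F [ 0.1  0.5 -1.6] gap 0.009407256531680392 shift [0.23   0.0329 0.0025] turn 0.0
```

Now the move over the dish.

Emit:
step_arm(rows=[255,0.012,0.002,0,0,255,0.035,0.005,0,0,255,0.06,0.009,0,0,255,0.09,0.013,0,0,255,0.12,0.017,0,0])

```text
t: 11.75
tool_pos: [0.4452, -0.2188, 0.2337]
eef_rot: [3.141, 0.003, -0.921]
force: [0.7, -0.5, -0.7]
finger_gap: 0.0094
finger_force: 55.0
```

Emit:
step_arm(rows=[255,0.03,0.004,0,0,255,0.06,0.009,0,0,255,0.085,0.013,0,0,255,0.102,0.015,0.001,0,255,0.11,0.016,0.001,0])

```text
t: 12.17
tool_pos: [0.499, -0.3172, 0.2317]
eef_rot: [3.14, 0.003, -0.923]
force: [-0.7, -0.6, -1.3]
finger_gap: 0.009
finger_force: 55.0
```

Emit:
step_arm(rows=[255,0,0,0,0,255,0,0,0,0,255,0,0,0,0])

```text
t: 12.42
tool_pos: [0.4984, -0.3138, 0.2339]
eef_rot: [3.141, 0.002, -0.921]
force: [0.1, -0.1, -1.8]
finger_gap: 0.0094
finger_force: 55.0
```

Run:
```python
from h import *
import pickle
go(.5001,-.3153,.236,-.921)
D={n:cam(n,f'pics/{n}8.png') for n in('scene','side','wrist')};pickle.dump(D,open('d8.pkl','wb'))
D0=pickle.load(open('d0.pkl','rb'))
# expected tray outline, level, vs grey-changed blob in the side and scene views
s=ctrl.observe();ty=s['eef_rot'][2]-.6435;R=np.array([[np.cos(ty),-np.sin(ty)],[np.sin(ty),np.cos(ty)]])
rel=np.array([[-68,-51],[68,-51],[68,51],[-68,51]])/1000.-[-.058,-.0435]
zr=s['tool_pos'][2]-.0334+.026
P=np.c_[(R@rel.T).T+s['tool_pos'][:2],np.full(4,zr)];print(P.round(3))
for n in('scene','side'):
    df=cv2.absdiff(D[n]['image'],D0[n]['image']).max(2)>60
    for nm,Q,r in(('bearing',(.384,-.048,.005),12),('small',(.557,-.165,.05),25),('midbase',(.578,.282,.003),40),('pen',(.371,.078,.01),14),('cap',(.384,.256,.01),10),('large',(.575,.045,.05),30)):
        u,v=proj(D0[n],[Q])[0].astype(int);print(n,nm,df[v-r:v+r,u-r:u+r].mean().round(3))
    print(n,proj(D0[n],P).round(0).tolist())
    g=D[n]['image'].astype(int);m=((g.max(2)-g.min(2)<18)&(cv2.absdiff(D[n]['image'],D0[n]['image']).max(2)>20)).astype(np.uint8)
    c=proj(D0[n],[P.mean(0)])[0]
    k=[k for k in cv2.findContours(cv2.morphologyEx(m,2,np.ones((3,3))),0,2)[0] if cv2.contourArea(k)>300 and abs(cv2.pointPolygonTest(k,tuple(map(float,c)),True))<60]
    for q in k: q=q[:,0];print('blob',len(q),[q[i].tolist() for i in(q[:,0].argmin(),q[:,1].argmin(),q[:,0].argmax(),q[:,1].argmax())])
```

```text
t 12.4167 pos [ 0.4984 -0.3138  0.2339] yaw -0.9207 q6 1.78 F [ 0.1 -0.1 -1.8] gap 0.009401489477840669 shift [ 0.0022 -0.0004 -0.0021] turn 0.0
[[ 0.491 -0.304  0.227]
 [ 0.492 -0.44   0.227]
 [ 0.594 -0.439  0.227]
 [ 0.593 -0.303  0.227]]
scene bearing 0.135
scene small 0.059
scene midbase 0.023
scene pen 0.0
scene cap 0.0
scene large 0.0
scene [[416.0, 282.0], [473.0, 336.0], [516.0, 305.0], [459.0, 255.0]]
blob 448 [[241, 280], [275, 279], [500, 354], [479, 369]]
blob 327 [[402, 262], [436, 191], [513, 307], [494, 319]]
side bearing 0.255
side small 0.14
side midbase 0.242
side pen 0.047
side cap 0.012
side large 0.328
side [[293.0, 288.0], [294.0, 365.0], [371.0, 362.0], [360.0, 286.0]]
blob 41 [[262, 348], [264, 334], [284, 353], [264, 354]]
blob 86 [[222, 310], [246, 276], [283, 312], [237, 333]]
blob 452 [[279, 364], [303, 238], [393, 374], [298, 388]]
```

Run:
```python
from h import *
import pickle
D=pickle.load(open('d8.pkl','rb'));D0=pickle.load(open('d0.pkl','rb'))
P=np.array([[.491,-.304,.227],[.492,-.44,.227],[.594,-.439,.227],[.593,-.303,.227]])
far=np.array([.8,.6]);
def tilt(P,a):  # lower points with distance along the diagonal (lug->far = (.6,-.8) world)
    d=(P[:,:2]-[.4984,-.3138])@[.605,-.796];Q=P.copy();Q[:,2]-=a*d;return Q
for n in('wrist','side','scene'):
    im=D[n]['image'];print(n,[ (a,proj(D[n],tilt(P,a)).round(0).tolist()) for a in(0,.2)])
    pr=proj(D[n],P)[1:]
    g=cv2.cvtColor(im,cv2.COLOR_RGB2GRAY)
    for u in pr:
        m=np.zeros_like(g);cv2.circle(m,tuple(int(x) for x in u),22,255,-1)
        c=cv2.goodFeaturesToTrack(g,4,.05,4,mask=m);print('  near',u.round(0),None if c is None else c.reshape(-1,2).tolist())
# bearing: dark/bright ring centroid before and now
for n in('scene','side'):
    for nm,Q,r in(('bearing',(.384,-.048,.005),16),('small',(.557,-.165,.06),30)):
        u,v=proj(D0[n],[Q])[0].astype(int)
        T=cv2.cvtColor(D0[n]['image'],7)[v-r:v+r,u-r:u+r];S=cv2.cvtColor(D[n]['image'],7)[v-r-12:v+r+12,u-r-12:u+r+12]
        _,mx,_,l=cv2.minMaxLoc(cv2.matchTemplate(S,T,5));print(n,nm,mx,l,'(12,12)=unmoved')
```

```text
wrist [(0, [[320.0, 305.0], [489.0, 98.0], [320.0, -49.0], [162.0, 197.0]]), (0.2, [[320.0, 307.0], [472.0, 103.0], [320.0, -18.0], [170.0, 194.0]])]
  near [489.  98.] [[485.0, 113.0], [484.0, 105.0], [490.0, 83.0], [485.0, 109.0]]
  near [320. -49.] None
  near [162. 197.] [[169.0, 211.0], [163.0, 205.0], [174.0, 214.0], [169.0, 190.0]]
side [(0, [[293.0, 288.0], [294.0, 365.0], [371.0, 363.0], [360.0, 286.0]]), (0.2, [[293.0, 287.0], [295.0, 373.0], [369.0, 375.0], [360.0, 290.0]])]
  near [294. 365.] [[311.0, 353.0], [302.0, 348.0], [294.0, 363.0], [304.0, 353.0]]
  near [371. 363.] [[371.0, 381.0], [359.0, 361.0], [366.0, 377.0], [356.0, 371.0]]
  near [360. 286.] [[357.0, 284.0], [365.0, 304.0], [344.0, 279.0], [354.0, 273.0]]
scene [(0, [[416.0, 283.0], [473.0, 337.0], [516.0, 305.0], [458.0, 255.0]]), (0.2, [[416.0, 282.0], [471.0, 343.0], [512.0, 316.0], [458.0, 259.0]])]
  near [473. 337.] [[464.0, 332.0], [453.0, 335.0], [472.0, 336.0], [457.0, 328.0]]
  near [516. 305.] [[514.0, 306.0], [529.0, 310.0], [522.0, 320.0], [522.0, 316.0]]
  near [458. 255.] [[450.0, 236.0], [441.0, 268.0], [456.0, 235.0], [452.0, 259.0]]
scene bearing 0.7822964191436768 (12, 13) (12,12)=unmoved
scene small 0.7130007743835449 (12, 12) (12,12)=unmoved
side bearing 0.4630128741264343 (10, 14) (12,12)=unmoved
side small 0.405288964509964 (16, 12) (12,12)=unmoved
```

The tray's corners match a level pose: (514,306) seen against (516,305) predicted for level and (512,316) for a 0.2 rad tilt. It is centred over the dish, so I hand in.

```bash
python3 -c "
from h import *
print(job.hand_in())"
```

```text
the job is handed in; nothing more can be done
None
```

I peeled the middle-sized top tray off by its lug and am holding it level over the larger dish, origin about 20 cm above the bench. I handed the job in, but the interface returned no verdict; my last camera checks showed nothing out of place, though some views of the stacks and bearing were partly blocked by the arm.

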